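# Load the doming block into the bench fixture

### The arm

A 6-joint arm with a two-finger parallel gripper is mounted at the origin on the work surface. World frame = base frame: x ahead of the robot, y to its left, z up, the work surface at z = 0. Lengths are in mm, angles in rad, forces in N, time in s.
With the tool pointing down it reaches from about 350 to 875 mm from the base axis. Payload 4.2 kg.
Tool frame: the origin (TCP) lies between the finger pads; the fingertips stand 11 mm ahead of it and the grasp point (between the pads) lies 8 mm behind it; z points along the fingers, y is the direction in which the jaws open and shut (so a half turn about z gives the same grasp; the last joint's range is limited). The gripper opens to 85 mm and grips with 20 to 120 N. Pads are 22 mm wide; open, the fingers measure 114 mm over their backs; the gripper's body (76 mm by 85 mm) begins 54 mm behind the grasp point. The pads swing forward as they close: fully open they stand 13 mm farther back than shut.
Start: joints at [-0.989, 0.385, 0.008, 0, -1.194, -0.259], TCP at [198.28, -592.693, 242.312] pointing down, gripper open.
Joint ranges: [-3.14, 3.14], [-1.21, 2.06], [-1.07, 1.41], [-3.16, 2.05], [-2.99, -0.16], [-3.1, 3.1]. Speed limits (rad/s): [2.79, 2.79, 3.14, 3.14, 3.14, 3.14].

### API

Orientations are given as a unit quaternion [x, y, z, w].
In Python, from bench import * gives the robot as it stands. The module is installed in compiled form; this text tells all that it offers.
- The arm moves only by the tool drive_tool, never from a script. Its argument "increments" is a list of rows, each a list of 3 entries, a list of its own where there are three numbers: the gripper command: -1 is shut, 1 is fully open, values between are in proportion, then the shift along the tool's x, y, z scaled (see below), then the turn about the tool's z scaled (see below). In form: [[hand, [tx, ty, tz], turn], ...]. A call has 1 to 20 rows; each row shifts and turns the commanded pose from where the row before left it, along the tool's axes as they then stand; what a row does not reach is not made up. The controller multiplies each number of a shift by 0.3 m and each number of a turn by 2 rad. A row lasts 1/8 s, in which the tool goes at most 62.5 mm and 10.7 degrees, less where a joint would pass 70% of its speed; a pose out of reach is approached as far as the arm can. A call with a number of a shift or a turn outside -1 to 1 is refused whole. A call with a gripper value outside its range is refused whole. The fingers move at their own pace and stop on an object; the grip force is fixed at half the most. Time passes only in rows, so rows that do not move let the fingers close. It gives the time, the measured TCP pose, the force and the opening at its end, in the units of the state.
- read_state(): the state, without advancing time (a new reading comes with each control period).
- get_image(name): name is "scene" or "side" or "wrist"; returns the picture (384x512x3 uint8, red, green, blue); there is no depth.
- calibration(name): a dict with "fovy" (degrees; the focal length in pixels is half the picture's height over the tangent of half this angle, whatever the lens; pixels are square), "cx", "cy" (the principal point, pixels), "R" (3x3) and "t" (3): a world point X has camera coordinates R X + t. Camera axes: x right, y down, z forward; pixel columns grow to the right and rows downward; lengths in mm; the calibration is good to about 2 mm. A picture is of the moment at which its call begins: read the wrist's pose just before it. calibration takes no time and is no camera call; for the wrist camera it gives the pose at the moment of the call.
- job_done(): hands the job in, once; it reports no verdict.
The state is a dict: "clock": time; "joints": joint angles; "joint_vel": joint speeds; "joint_efforts": joint torques, N m; "position": TCP position; "ee_rot": TCP orientation; "contact_force": force on the tool from outside, world axes, zero at the start; "wrist_torque": the same for the moment, N m; "gripper_width": finger opening in mm.
Only numpy, scipy, OpenCV 4.12 (cv2) and the standard library are available. Lean on these libraries where they do the work, as an engineer would, in place of code of your own. Each camera call takes 0.05 s, during which the arm holds its last target.

### The job

Load the round wooden doming block into the bench fixture: bring it up against the straight fence, then push it along the fence into the dock, past the sprung roller catch, until it is fully home against the dock's end stop with the brass plunger pushed in, and let go so that the catch keeps it there. It has to be pushed flat on the bench, firmly but gently (never harder than 20 N), and the other things on the bench must be left where they are.

Things in the scene. Friction and masses are not known exactly. Their poses are not given: they have to be found in the camera images.
- block_centre (a point): Centre (20 mm above the bench) of the round pale turned-wood doming block to be loaded: an upright disc 100 mm across, 40 mm high, a shallow hollow in its top, too wide to grasp, 0.25 to 0.49 kg, loose on the bench on the robot's side of the fence. Its yaw means nothing.
- fence: Fixed aluminium fence 600 mm long, 14 mm thick, 30 mm high, its wall face slick white plastic on a soft backing (gives 1 mm per 8 N). Origin on the bench, mid-length, in that face; +y runs along it to the dock, +x into the wall; block centre at x=-50 mm touches. The dock's place is not reported and varies: seated block centre at x=-50 mm, y anywhere from +120 to +220 mm.
- plunger (a joint): Brass plunger, 14 mm across, in the dock's end stop. Dock: dark steel L, 32 mm high, square to the fence, open at -y. 0 = sprung out 8 mm proud of the rubber stop face (50 mm beyond seated centre; gives 1 mm per 16 N); 0.008 m = flush, block home. Light spring, 0.5 to 1 N. Dock's near arm: inner face 140 mm from the wall, from 55 mm behind to 75 mm beyond seated centre.
- catch (a joint): Sprung steel roller (16 mm across) on the dock's near arm, 33 mm behind the seated centre; its axis is 94 mm from the wall when out. 0 = out across the runway; grows towards the robot to about 0.013 m as the block's widest part passes, about 0.003 with the block home, pressing on its rear quarter. Spring 3 N at 0, 4.7 N at 0.014; passing it takes a push of about 5 to 11 N.
- punch: Steel doming punch, 28 mm diameter, 70 mm high, standing on the robot's side of the runway between block and dock. Origin at its foot. Leave alone.
- jar: Small glass jar with steel cap, 48 mm diameter, 55 mm high, standing behind the fence. Origin at its foot. Leave alone.
- tin: Small flat aluminium tin, 62 mm diameter, 22 mm high, origin at its underside. Leave alone.
- mallet: Brass-headed mallet 240 mm long lying on the bench to the left, origin under it. Leave alone.
- dish: White ceramic dish, 90 mm diameter, 30 mm high, on the right, origin at its underside. Leave alone.
- wax: Dark block 50 x 30 x 22 mm near the robot on the right, origin at its underside. Leave alone.
There are look-alikes about, which are no part of the job. What is shaped like the part that bears block_centre but green is not meant.

How it is judged (in metres and radians):
On the way, in this order (a step that is already met when the one before it is completed fails the run):
1. the block stands against the fence, before the dock (x of block_centre in the frame of fence above -0.0535 m and y of block_centre in the frame of fence below 0.05 m), for 0.2 s.
2. the block, still against the fence (within 4 mm), presses the roller catch back (value of joint catch above 0.01 m and x of block_centre in the frame of fence above -0.054 m and y of block_centre in the frame of fence above 0.055 m).
At the end, for the whole second after the job is handed in: The block is home in the dock: the plunger is pushed in at least 6.5 mm of its 8 mm, the roller catch has sprung back behind the block's widest part (below 6.5 mm), the block touches the fence within 3 mm, flat on the bench and at rest (value of joint plunger above 0.0065 m and value of joint catch below 0.0065 m and x of block_centre in the frame of fence above -0.053 m and y of block_centre in the frame of fence above 0.11 m and angle between block_centre's own z axis and vertical below 0.05 rad and linear speed of block below 0.01 m/s).
It fails at once if the robot pushes the block harder than 20 N (contact force between any of the arm, the fingers and block above 20 N).
It fails at once if the block is lifted or tipped (angle between block_centre's own z axis and vertical above 0.2 rad or height (world z) of block_centre above 0.035 m).
It fails at once if another thing on the bench is moved by more than 20 mm (distance of any of punch, jar, tin, mallet, dish, wax from where it was at the start of the episode above 0.02 m).
It also fails if it takes over 72 s, if anything falls off the work surface, if the arm or the gripper's body presses on something with over 40 N, if the wrist force passes 120 N, or if a joint passes its speed limit or range.

## Working session

There is one attempt and no reset: what is moved stays moved. The work goes in short steps, Python scripts to look and compute and a tool call to move; the robot and the scene stay as the last step left them, time stands still between calls to the robot, and variables do not carry over. Pictures are saved under pics/ and viewed, and the job is handed in when it is done.

Besides the shell and the picture viewer there is one more tool, called after ">>>" as name(argument=value, ...) on one line, values as JSON. drive_tool: Moves the arm, as the interface text tells. Shifts and turns lie within -1 to 1; 1 stands for 0.3 m of shift or 2 rad of turn. Its arguments: {"type":"object","properties":{"increments":{"type":"array"}},"required":["increments"]}

```bash
mkdir -p pics
python3 - <<'E'
from bench import *
import cv2, numpy as np
s=read_state(); print({k:np.round(v,3).tolist() for k,v in s.items()})
for n in("scene","side","wrist"):
    c=calibration(n); print(n,c)
    cv2.imwrite(f"pics/{n}0.png",get_image(n)[:,:,::-1])
E
```

```text
{'clock': 0.0, 'joints': [-0.989, 0.386, 0.007, -0.001, -1.194, -0.259], 'joint_vel': [-0.002, 0.001, -0.001, -0.002, -0.001, -0.003], 'joint_efforts': [-0.002, -39.229, 18.84, 4.186, -0.005, 0.0], 'position': [198.099, -592.173, 241.196], 'ee_rot': [-0.161, 0.987, 0.001, -0.0], 'contact_force': [-0.808, -0.557, 0.568], 'wrist_torque': [0.004, 0.019, 0.004], 'gripper_width': 85.403}
scene {'fovy': 55.94415757393179, 'cx': 257.22051724659815, 'cy': 191.9711521495325, 'R': array([[ 0.44621648,  0.89484237,  0.01216463],
       [ 0.67445683, -0.32732392, -0.66179078],
       [-0.58821666,  0.30350647, -0.74958988]]), 't': array([-260.61476264, -310.15095503, 1318.10144541])}
side {'fovy': 45.937252571010305, 'cx': 249.8531796969395, 'cy': 193.52788623938673, 'R': array([[-0.96564903, -0.25955308,  0.01241549],
       [-0.18392384,  0.64896197, -0.73825496],
       [ 0.18355916, -0.71517869, -0.6744075 ]]), 't': array([ 507.023298  ,  132.87072003, 1562.8652548 ])}
wrist {'fovy': 70.7273639458523, 'cx': 254.3654462309603, 'cy': 188.6817276634648, 'R': array([[-0.31701512,  0.94841745,  0.00239743],
       [ 0.91168092,  0.30403698,  0.27640445],
       [ 0.2614179 ,  0.08981008, -0.96103841]]), 't': array([623.87770554, -35.61673689, 379.37852489])}
```

View pics/scene0.png

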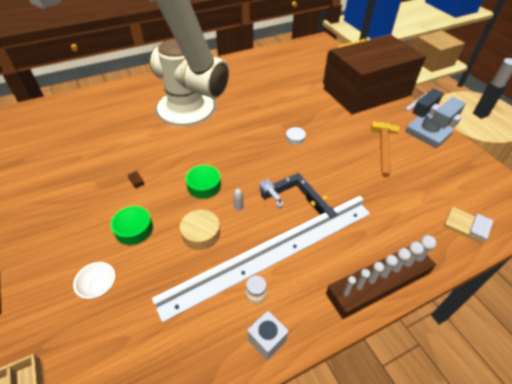

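View pics/side0.png

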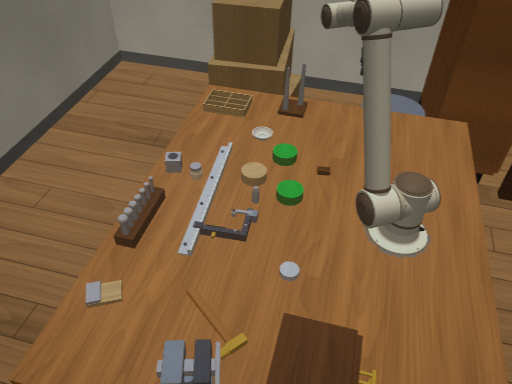

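View pics/wrist0.png

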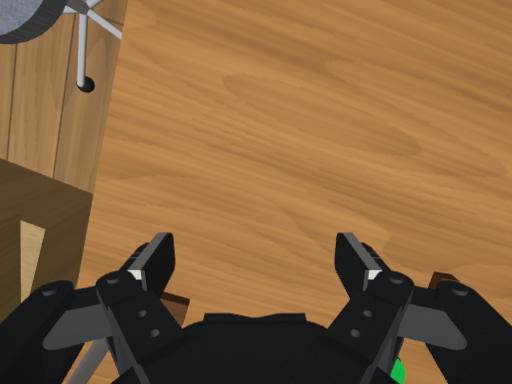

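Run:
```python
import cv2
a=cv2.imread("pics/scene0.png")[150:330,95:380]
cv2.imwrite("pics/sc_zoom.png",cv2.resize(a,None,fx=2.8,fy=2.8,interpolation=cv2.INTER_CUBIC))
a=cv2.imread("pics/side0.png")[120:260,165:325]
cv2.imwrite("pics/si_zoom.png",cv2.resize(a,None,fx=4,fy=4,interpolation=cv2.INTER_CUBIC))
```

```text
(no output)
```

View pics/sc_zoom.png

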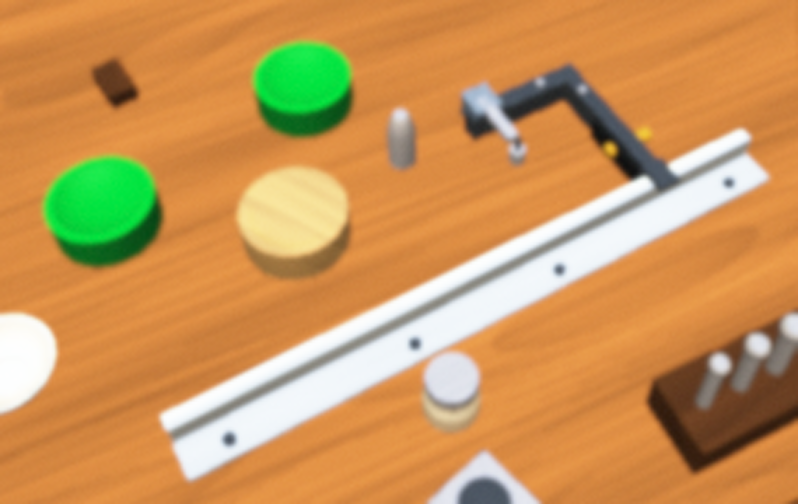

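View pics/si_zoom.png

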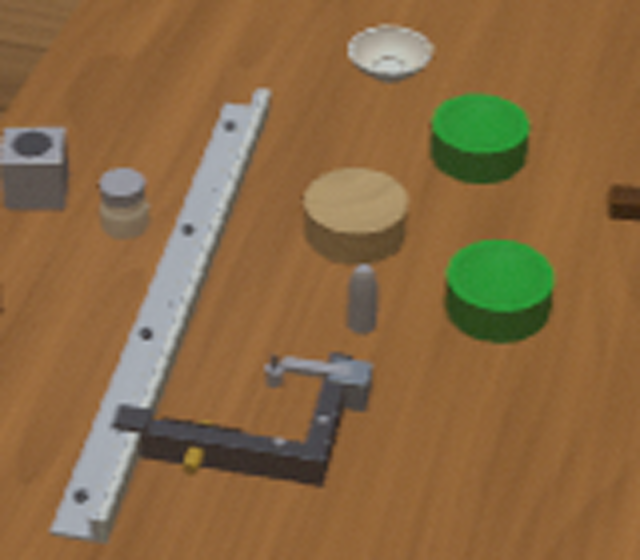

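```bash
cat > h.py <<'E'
import numpy as np, cv2
def ray(c,uv,z,H=384):
    f=H/2/np.tan(np.radians(c['fovy'])/2)
    R=np.array(c['R']);t=np.array(c['t']);o=-R.T@t
    d=R.T@np.array([(uv[0]-c['cx'])/f,(uv[1]-c['cy'])/f,1.])
    return o+d*(z-o[2])/d[2]
def proj(c,X,H=384):
    f=H/2/np.tan(np.radians(c['fovy'])/2)
    p=np.array(c['R'])@np.array(X)+np.array(c['t'])
    return np.array([c['cx']+f*p[0]/p[2],c['cy']+f*p[1]/p[2]])
E
python3 - <<'E'
from bench import *; from h import *
c=calibration("scene"); d=calibration("side")
z=lambda u,v:(95+u/2.8,150+v/2.8)
y=lambda u,v:(165+u/4,120+v/4)
P=lambda n,c,p,h:print(n,np.round(ray(c,p,h),1))
P("fence a",c,z(162,416),30);P("fence b",c,z(744,128),30)
P("fence a",d,y(270,92),30);P("fence b",d,y(98,535),30)
P("block",c,z(294,211),40);P("block",d,y(356,201),40)
P("green",c,z(303,77),40);P("green2",c,z(100,200),40)
P("punch",c,z(402,160),0);P("punch",d,y(362,325),0)
P("roller",c,z(516,145),32);P("roller",d,y(274,365),32)
P("catchbody",c,z(482,97),40);P("cornerdock",c,z(570,68),32);P("corner",d,y(325,463),32)
E
```

```text
fence a [ 687.7 -309.3   30. ]
fence b [645.5 290.1  30. ]
fence a [ 681.1 -301.2   30. ]
fence b [641.9 306.5  30. ]
block [ 553.2 -147.5   40. ]
block [ 547.2 -141.7   40. ]
green [399.1 -80.1  40. ]
green2 [ 464.2 -301.9   40. ]
punch [511.9 -22.3   0. ]
punch [508.1 -16.9   0. ]
roller [567.2  75.   32. ]
roller [561.5  86.2  32. ]
catchbody [503.1  70.9  40. ]
cornerdock [500.3 176.   32. ]
corner [488.  185.2  32. ]
```

>>> drive_tool(increments=[[-1,[0,0,0],0.064],[-1,[0,0,0],0.064],[-1,[-0.11,0.116,-0.0123],0],[-1,[-0.11,0.116,-0.0123],0],[-1,[-0.11,0.116,-0.0123],0],[-1,[-0.11,0.116,-0.0123],0],[-1,[-0.11,0.116,-0.0123],0],[-1,[-0.11,0.116,-0.0123],0],[-1,[-0.11,0.116,-0.0123],0],[-1,[-0.11,0.116,-0.0123],0],[-1,[-0.11,0.116,-0.0123],0],[-1,[-0.11,0.116,-0.0123],0],[-1,[-0.11,0.116,-0.0123],0],[-1,[-0.11,0.116,-0.0123],0],[-1,[-0.11,0.116,-0.0123],0],[-1,[-0.11,0.116,-0.0123],0],[-1,[-0.11,0.116,-0.0123],0],[-1,[-0.11,0.116,-0.0123],0]])

```text
clock: 2.4
position: [688.6, -0.6, 301.0]
ee_rot: [-0.033, 0.999, -0.0, -0.0]
contact_force: [1.2, -0.3, 0.0]
gripper_width: -0.2
```

Run:
```python
from bench import *
import cv2, numpy as np, pickle
s=read_state(); print({k:np.round(v,3).tolist() for k,v in s.items()})
c=calibration("wrist");im=get_image("wrist"); pickle.dump(c,open("w1.pkl","wb"))
cv2.imwrite("pics/wrist1.png",im[:,:,::-1])
```

```text
{'clock': 2.4, 'joints': [0.233, 0.469, 0.286, -0.0, -1.389, -1.737], 'joint_vel': [0.362, 0.427, 0.747, -0.0, -0.32, -0.359], 'joint_efforts': [-0.591, -46.327, 18.356, 4.305, 0.164, 0.234], 'position': [688.601, -0.586, 301.022], 'ee_rot': [-0.033, 0.999, -0.0, -0.0], 'contact_force': [1.231, -0.348, 0.03], 'wrist_torque': [0.008, -0.03, 0.022], 'gripper_width': -0.218}
```

View pics/wrist1.png

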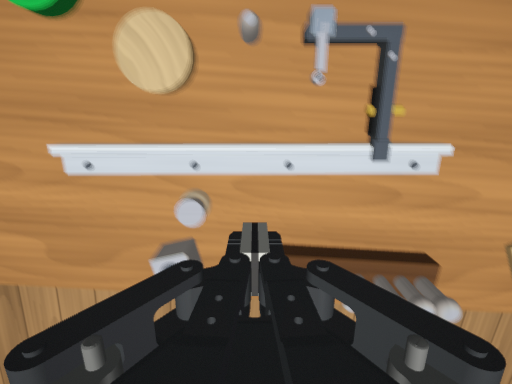

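>>> drive_tool(increments=[[-1,[0,0,0],0],[-1,[0,0,0],0],[-1,[0,0,0],0]])

```text
clock: 2.82
position: [687.4, -2.9, 301.8]
ee_rot: [-0.033, 0.999, 0.0, 0.0]
contact_force: [0.1, -0.9, -0.7]
gripper_width: 0.0
```

Run:
```python
from bench import *
import cv2, numpy as np, pickle
s=read_state(); print(np.round(s['position'],1),np.round(s['joint_vel'],3))
c=calibration("wrist");im=get_image("wrist"); pickle.dump(c,open("w2.pkl","wb"))
cv2.imwrite("pics/wrist2.png",im[:,:,::-1])
cv2.imwrite("pics/wrist2z.png",cv2.resize(im[0:190,90:460,::-1],None,fx=2.15,fy=2.15,interpolation=cv2.INTER_CUBIC))
```

```text
[687.4  -2.9 301.8] [ 0.    -0.003  0.005  0.002  0.     0.001]
```

View pics/wrist2z.png

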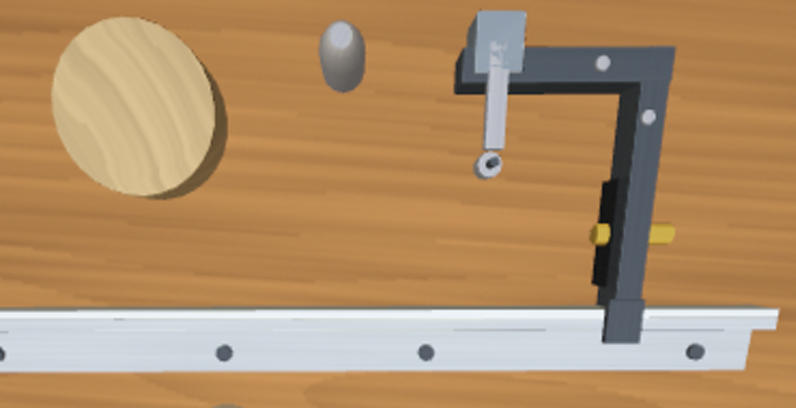

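Run:
```python
import cv2, numpy as np, pickle
from h import *
c=pickle.load(open("w2.pkl","rb"));im=cv2.imread("pics/wrist2.png")
print("cam",-np.array(c['R']).T@c['t'])
for u in (100,200,300): print(u,[(v,im[v,u].tolist()) for v in range(139,157)])
hsv=cv2.cvtColor(im,cv2.COLOR_BGR2HSV)
print(hsv[45,150],hsv[90,240], hsv[86,170])
```

```text
cam [616.72241626  -7.82364421 433.37584199]
100 [(139, [80, 135, 186]), (140, [79, 133, 184]), (141, [79, 132, 184]), (142, [86, 131, 173]), (143, [103, 121, 132]), (144, [146, 152, 151]), (145, [235, 232, 226]), (146, [244, 240, 234]), (147, [244, 240, 234]), (148, [215, 212, 205]), (149, [221, 215, 207]), (150, [225, 217, 209]), (151, [223, 215, 208]), (152, [220, 213, 205]), (153, [219, 211, 203]), (154, [220, 213, 205]), (155, [222, 214, 207]), (156, [223, 215, 207])]
200 [(139, [81, 135, 187]), (140, [79, 133, 184]), (141, [76, 130, 179]), (142, [96, 123, 146]), (143, [106, 120, 123]), (144, [182, 185, 180]), (145, [239, 236, 230]), (146, [246, 242, 236]), (147, [246, 242, 236]), (148, [219, 220, 215]), (149, [226, 218, 210]), (150, [227, 219, 211]), (151, [225, 217, 210]), (152, [225, 217, 210]), (153, [222, 218, 211]), (154, [221, 214, 207]), (155, [221, 214, 206]), (156, [223, 216, 207])]
300 [(139, [80, 135, 186]), (140, [79, 134, 185]), (141, [78, 132, 182]), (142, [103, 122, 137]), (143, [107, 120, 120]), (144, [235, 232, 226]), (145, [246, 242, 236]), (146, [246, 242, 236]), (147, [246, 242, 236]), (148, [228, 230, 224]), (149, [226, 221, 213]), (150, [226, 219, 210]), (151, [225, 217, 209]), (152, [223, 216, 208]), (153, [212, 212, 205]), (154, [222, 216, 209]), (155, [223, 216, 208]), (156, [221, 214, 206])]
[ 19  83 218] [ 15 146 182] [ 19  82 217]
```

Run:
```python
import cv2, numpy as np, pickle
from h import *
c=pickle.load(open("w2.pkl","rb"));im=cv2.imread("pics/wrist2.png")
g=im[:,:,0].astype(float)  # blue
T=[];B=[]
for u in range(70,370,5):
    p=g[136:150,u]
    i=np.where((p[:-1]<165)&(p[1:]>=165))[0][0]; T.append(ray(c,(u,136+i+(165-p[i])/(p[i+1]-p[i])),30))
    r=im[136:150,u,2].astype(float)-im[136:150,u,0]; i=np.where((r[:-1]>62)&(r[1:]<=62))[0][0]
    B.append(ray(c,(u,136+i+(r[i]-62)/(r[i]-r[i+1])),0))
for n,L in(("top",T),("bot",B)):
    L=np.array(L); k=np.polyfit(L[:,1],L[:,0],1); print(n,k,np.std(L[:,0]-np.polyval(k,L[:,1])))
h=cv2.cvtColor(im,cv2.COLOR_BGR2HSV)
m=((h[:,:,0]>14)&(h[:,:,1]<115)&(h[:,:,2]>165)).astype(np.uint8); m[120:]=0; m[:,:100]=0;m[:,210:]=0
m=cv2.morphologyEx(m,cv2.MORPH_OPEN,np.ones((3,3)))
cs,_=cv2.findContours(m,0,1); q=max(cs,key=cv2.contourArea); print(cv2.boundingRect(q),cv2.contourArea(q))
P=np.array([ray(c,p,40)[:2] for p in cv2.convexHull(q)[:,0]],np.float32)
print("block",cv2.minEnclosingCircle(P), cv2.fitEllipse(P))
k=np.polyfit(np.array(T)[:,1],np.array(T)[:,0],1); a=np.arctan(-k[0]); print("ang",a)
Z=lambda u,v:(90+u/2.15,v/2.15)
for n,p,z in(("endL",(0,0),30),("roller",Z(488,165),32),("stop face top",Z(600,290),30),("plunger tip",Z(597,234),20),("arm inner",Z(540,88),32),("punchtop",Z(341,33),70),("punch top",Z(341,33),60),("fend",Z(778,309),30)):
    X=ray(c,p,z); n0=np.array([np.polyval(k,0),0]); d=X[:2]-n0
    print(n,np.round(X,1),"perp",round(d@[np.cos(a),np.sin(a)],1),"along",round(d@[-np.sin(a),np.cos(a)],1))
```

```text
top [-6.84210670e-02  6.62953321e+02] 0.15863195039567357
bot [-6.91497108e-02  6.63485859e+02] 0.13692953388025733
(114, 8, 76, 83) 4804.5
block ((549.4738159179688, -147.8500518798828), 49.80900573730469) ((549.39501953125, -147.86807250976562), (98.87899017333984, 99.22962188720703), 61.28541564941406)
ang 0.0683145961117447
endL [ 501.  -344.4   30. ] perp -185.1 along -332.5
roller [566.   75.7  32. ] perp -91.6 along 82.1
stop face top [639.5 162.7  30. ] perp -12.2 along 163.9
plunger tip [603. 158.  20.] perp -49.0 along 161.7
arm inner [519.7 102.1  32. ] perp -136.0 along 111.7
punchtop [509.1 -21.5  70. ] perp -154.9 along -10.9
punch top [506.2 -21.8  60. ] perp -157.9 along -11.1
fend [644.3 287.5  30. ] perp 1.0 along 288.1
```

>>> drive_tool(increments=[[0.18,[0.1208,-0.0755,0.112],0],[0.18,[0.1208,-0.0755,0.112],0],[0.18,[0.1208,-0.0755,0.112],0],[0.18,[0.1208,-0.0755,0.112],0],[0.18,[0.1208,-0.0755,0.112],0],[0.18,[0.1208,-0.0755,0.112],0],[0.18,[0,0,0],0],[0.18,[0,0,0],0],[0.18,[0,0,0],0]])

```text
clock: 4.0
position: [481.6, -151.8, 100.9]
ee_rot: [-0.034, 0.999, -0.0, 0.002]
contact_force: [1.1, 0.3, -0.2]
gripper_width: 50.4
```

Run:
```python
from bench import *
import cv2
im=get_image("wrist");cv2.imwrite("pics/wrist3.png",im[:,:,::-1])
```

```text
(no output)
```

View pics/wrist3.png

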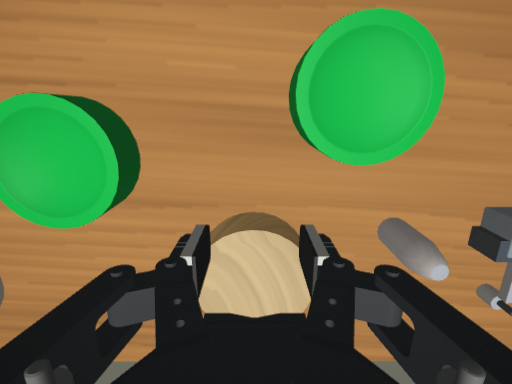

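>>> drive_tool(increments=[[0.18,[0.006,0,0.088],0],[0.18,[0,0,0.088],0],[0.18,[0,0,0.087],0],[0.18,[0,0,0],0],[0.18,[0,0,0],0],[0.18,[0,0,0],0]])

```text
clock: 4.8
position: [479.4, -152.0, 22.1]
ee_rot: [-0.034, 0.999, -0.0, 0.001]
contact_force: [-0.0, -0.2, 0.9]
gripper_width: 50.5
```

Run:
```python
from bench import *
import cv2, numpy as np
s=read_state(); print(np.round(s['position'],1),np.round(s['contact_force'],2))
im=get_image("side");cv2.imwrite("pics/side4.png",cv2.resize(im[120:260,165:325,::-1],None,fx=4,fy=4,interpolation=cv2.INTER_CUBIC))
```

```text
[ 479.4 -152.    22.1] [-0.   -0.16  0.9 ]
```

View pics/side4.png

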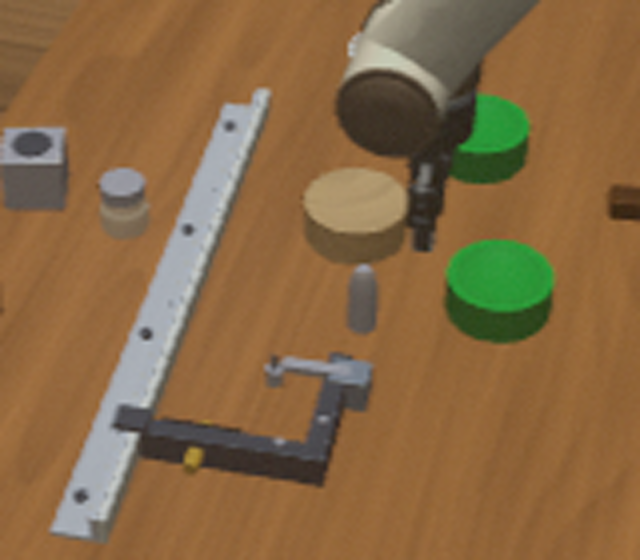

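>>> drive_tool(increments=[[0.18,[-0.013,0,0],0],[0.18,[-0.013,0,0],0],[0.18,[-0.013,0,0],0],[0.18,[-0.01,0,0],0],[0.18,[-0.01,0,0],0],[0.18,[-0.01,0,0],0],[0.18,[-0.01,0,0],0],[0.18,[-0.01,0,0],0],[0.18,[-0.01,0,0],0],[0.18,[-0.01,0,0],0]])

```text
clock: 6.1
position: [511.3, -149.8, 20.7]
ee_rot: [-0.033, 0.999, 0.0, 0.0]
contact_force: [-1.7, 0.4, -0.7]
gripper_width: 50.4
```

>>> drive_tool(increments=[[0.18,[-0.0105,0,0],0],[0.18,[-0.0105,0,0],0],[0.18,[-0.0105,0,0],0],[0.18,[-0.0105,0,0],0],[0.18,[-0.0105,0,0],0],[0.18,[-0.0105,0,0],0],[0.18,[-0.0105,0,0],0],[0.18,[-0.0105,0,0],0],[0.18,[-0.0105,0,0],0],[0.18,[-0.0105,0,0],0],[0.18,[-0.0105,0,0],0],[0.18,[-0.0105,0,0],0],[0.18,[-0.0105,0,0],0],[0.18,[-0.0105,0,0],0],[0.18,[-0.0105,0,0],0],[0.18,[0,0,0],0],[0.18,[0,0,0],0]])

```text
clock: 8.22
position: [558.7, -146.8, 21.2]
ee_rot: [-0.034, 0.999, -0.0, 0.001]
contact_force: [0.5, 0.2, -0.3]
gripper_width: 50.4
```

```bash
cat > st.py <<'E'
from bench import *
import numpy as np
s=read_state(); p=s['position']; a=.0683
d=np.array([p[0]-663.2,p[1]])
n=np.array([np.cos(a),np.sin(a)]);t=np.array([-np.sin(a),np.cos(a)])
f=np.array(s['contact_force'])
print("clk",s['clock'],"perp",round(d@n,2),"along",round(d@t,2),"z",round(p[2],1),"f perp/along/z",round(f[:2]@n,2),round(f[:2]@t,2),round(f[2],2))
E
python3 st.py
```

```text
clk 8.225 perp -114.25 along -139.31 z 21.2 f perp/along/z 0.47 0.13 -0.34
```

>>> drive_tool(increments=[[0.18,[-0.006,0,0],0],[0.18,[-0.006,0,0],0],[0.18,[-0.006,0,0],0],[0.18,[-0.006,0,0],0],[0.18,[0,0,0],0]])

```text
clock: 8.85
position: [564.0, -146.5, 21.0]
ee_rot: [-0.033, 0.999, 0.0, -0.001]
contact_force: [-5.4, -0.6, 4.5]
gripper_width: 50.7
```

```bash
python3 st.py
```

```text
clk 8.85 perp -108.98 along -139.39 z 21.0 f perp/along/z -5.46 -0.22 4.54
```

```bash
python3 - <<'E'
from bench import *
import cv2, numpy as np
im=get_image("side");a=cv2.resize(im[120:260,165:325,::-1],None,fx=4,fy=4,interpolation=cv2.INTER_CUBIC)
cv2.imwrite("pics/side5.png",a)
im=get_image("scene");cv2.imwrite("pics/scene5.png",cv2.resize(im[150:330,95:380,::-1],None,fx=2.8,fy=2.8,interpolation=cv2.INTER_CUBIC))
E
python3 st.py
```

```text
clk 8.95 perp -109.01 along -139.37 z 20.9 f perp/along/z -5.82 0.17 3.92
```

View pics/side5.png

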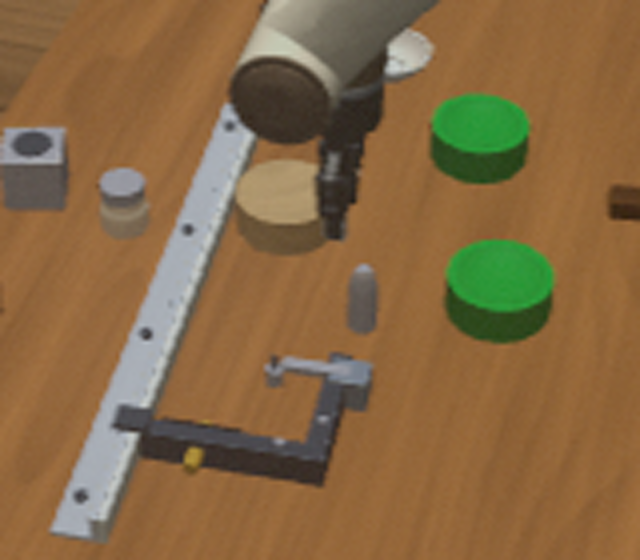

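View pics/scene5.png

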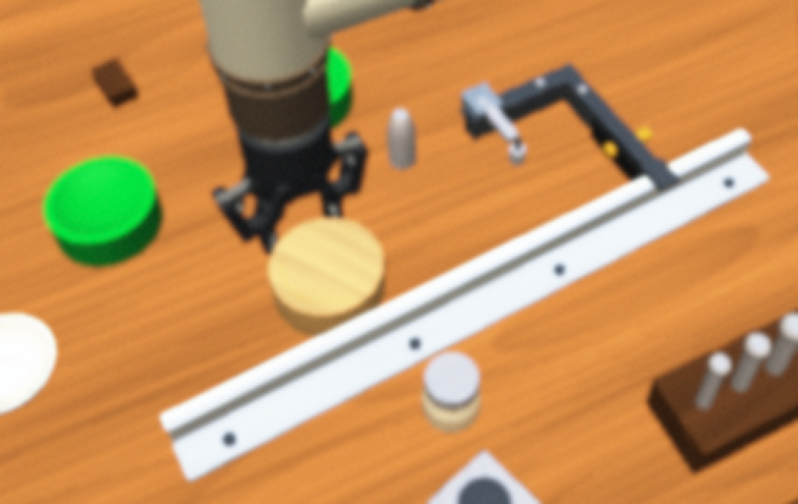

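>>> drive_tool(increments=[[0.18,[0.03,0,0],0],[0.18,[0.03,0,0],0],[0.18,[0,0,-0.133],0],[-1,[0,0,-0.133],0],[-1,[0,-0.132,0],0],[-1,[0,-0.132,0],0],[-1,[-0.1,0,0],0.05],[-1,[-0.1,0,0],0.05],[-1,[0,0,0],0],[-1,[0,0,0],0],[-1,[0,0,0],0]])

```text
clock: 10.32
position: [611.6, -225.4, 100.7]
ee_rot: [0.066, 0.998, 0.0, -0.0]
contact_force: [-0.7, -0.2, 0.0]
gripper_width: -0.2
```

Run:
```python
from bench import *
import cv2, numpy as np, pickle
exec(open('st.py').read())
pickle.dump(calibration("wrist"),open("w6.pkl","wb"))
im=get_image("wrist");cv2.imwrite("pics/wrist6.png",im[:,:,::-1])
```

```text
clk 10.325 perp -66.81 along -221.35 z 100.7 f perp/along/z -0.74 -0.14 0.01
```

View pics/wrist6.png

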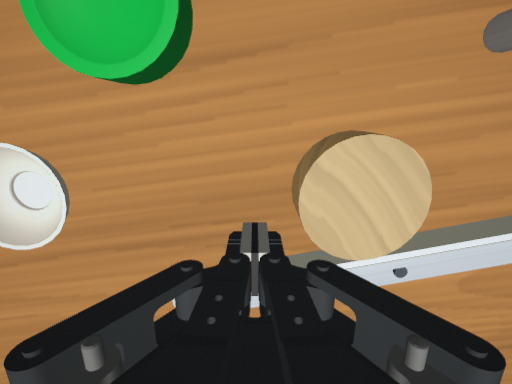

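Run:
```python
import cv2, numpy as np, pickle
from h import *
c=pickle.load(open("w6.pkl","rb"));im=cv2.imread("pics/wrist6.png")
h=cv2.cvtColor(im,cv2.COLOR_BGR2HSV)
m=((h[:,:,0]>14)&(h[:,:,1]<115)&(h[:,:,2]>165)&(h[:,:,1]>50)).astype(np.uint8); m[:,:285]=0
m=cv2.morphologyEx(m,cv2.MORPH_OPEN,np.ones((5,5)))
cs,_=cv2.findContours(m,0,1); q=max(cs,key=cv2.contourArea); print(cv2.boundingRect(q))
P=np.array([ray(c,p,40)[:2] for p in cv2.convexHull(q)[:,0]],np.float32)
(x,y),r=cv2.minEnclosingCircle(P); print(x,y,r); a=.0683
d=np.array([x-663.2,y]);print("block perp",d@[np.cos(a),np.sin(a)],"along",d@[-np.sin(a),np.cos(a)])
for u,v in((440,246),(500,235.5)):
    X=ray(c,(u,v),30);d=np.array([X[0]-663.2,X[1]]);print("fence perp",d@[np.cos(a),np.sin(a)], im[int(v)-3:int(v)+4,u,0])
```

```text
(299, 134, 133, 126)
616.93359375 -143.069580078125 49.8003044128418
block perp -55.92259115670253 along -139.57846857356387
fence perp 0.08824598781921544 [100  99 115 225 235 235 235]
fence perp 0.2450036579012228 [ 97  97  97 201 229 232 232]
```

Run:
```python
import cv2, numpy as np, pickle
im=cv2.imread("pics/wrist6.png")
cv2.imwrite("pics/w6z.png",cv2.resize(im[120:290,280:480],None,fx=3.5,fy=3.5,interpolation=cv2.INTER_CUBIC))
from h import *
c=pickle.load(open("w6.pkl","rb"))
print("cam",-np.array(c['R']).T@c['t'])
```

```text
cam [ 541.56407379 -216.4349398   232.35380747]
```

View pics/w6z.png

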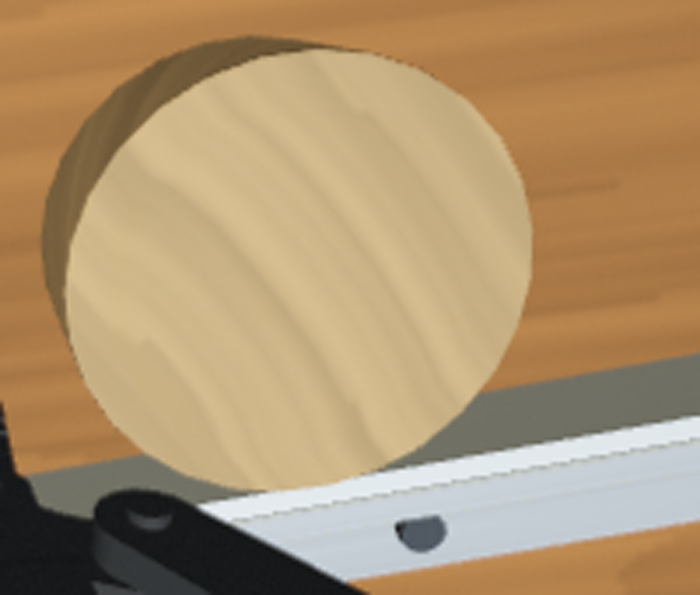

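Run:
```python
from bench import *; from h import *
d=calibration("side");c=calibration("scene")
a=.0683
def pa(X): q=np.array([X[0]-663.2,X[1]]);return np.round([q@[np.cos(a),np.sin(a)],q@[-np.sin(a),np.cos(a)]],1)
im=get_image("side"); cv2.imwrite("pics/side7.png",im[:,:,::-1])
im2=get_image("scene"); cv2.imwrite("pics/scene7.png",im2[:,:,::-1])
z5=cv2.imread("pics/scene5.png"); s5=cv2.imread("pics/side5.png")
A=cv2.resize(im2[150:330,95:380,::-1],None,fx=2.8,fy=2.8,interpolation=cv2.INTER_CUBIC)
cv2.imwrite("pics/cmp.png",np.vstack([z5[190:360,200:600],A[190:360,200:600]]))
B=cv2.resize(im[120:260,165:325,::-1],None,fx=4,fy=4,interpolation=cv2.INTER_CUBIC)
cv2.imwrite("pics/cmp2.png",np.hstack([s5[120:280,180:380],B[120:280,180:380]]))
cv2.imwrite("pics/cmp2.png",cv2.resize(cv2.imread("pics/cmp2.png"),None,fx=2,fy=2))
```

```text
(no output)
```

View pics/cmp.png

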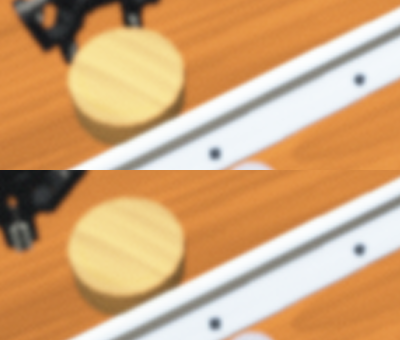

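View pics/cmp2.png

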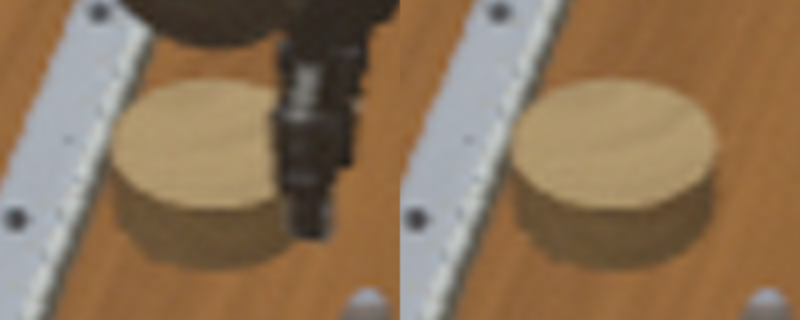

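>>> drive_tool(increments=[[-1,[0,0,0],-0.05],[-1,[0,0,0],-0.05],[-1,[0.11,0,0],0],[-1,[0.11,0,0],0],[-1,[0,0.136,0],0],[-1,[0,0.136,0],0],[-1,[0,0,0.126],0],[-1,[0,0,0.126],0],[-1,[0,0,0],0],[-1,[0,0,0],0],[-1,[0,0,0],0]])

```text
clock: 11.85
position: [542.4, -148.7, 26.8]
ee_rot: [-0.033, 0.999, -0.0, 0.002]
contact_force: [-0.4, 0.3, 1.7]
gripper_width: 0.1
```

```bash
python3 st.py
```

```text
clk 11.85 perp -130.69 along -140.11 z 26.8 f perp/along/z -0.4 0.29 1.7
```

>>> drive_tool(increments=[[-1,[-0.008,0.001,0],0],[-1,[-0.008,0,0],0],[-1,[-0.008,0,0],0],[-1,[-0.008,0,0],0],[-1,[-0.008,0,0],0],[-1,[-0.008,0,0],0],[-1,[0,0,0],0]])

```text
clock: 12.72
position: [555.7, -147.2, 25.0]
ee_rot: [-0.033, 0.999, -0.0, 0.0]
contact_force: [0.0, -0.1, 0.9]
gripper_width: -0.0
```

```bash
python3 st.py
```

```text
clk 12.725 perp -117.3 along -139.55 z 25.0 f perp/along/z 0.01 -0.15 0.89
```

>>> drive_tool(increments=[[-1,[-0.006,0,0],0],[-1,[-0.006,0,0],0],[-1,[-0.006,0,0],0],[-1,[0,0,0],0]])

```text
clock: 13.22
position: [559.1, -147.1, 24.8]
ee_rot: [-0.033, 0.999, 0.0, -0.002]
contact_force: [-4.4, -1.1, 3.5]
gripper_width: 0.2
```

```bash
python3 st.py
```

```text
clk 13.225 perp -113.93 along -139.61 z 24.8 f perp/along/z -4.44 -0.75 3.53
```

>>> drive_tool(increments=[[-1,[-0.005,0,0],0],[-1,[-0.005,0,0],0],[-1,[0,0,0],0]])

```text
clock: 13.6
position: [563.2, -146.7, 24.8]
ee_rot: [-0.033, 0.999, 0.0, -0.001]
contact_force: [-5.4, -0.1, 1.4]
gripper_width: -0.2
```

```bash
python3 st.py
```

```text
clk 13.6 perp -109.75 along -139.57 z 24.8 f perp/along/z -5.36 0.23 1.38
```

>>> drive_tool(increments=[[-1,[-0.004,0,0],0],[-1,[-0.004,0,0],0],[-1,[0,0,0],0]])

```text
clock: 13.98
position: [563.3, -146.7, 24.8]
ee_rot: [-0.033, 0.999, 0.0, -0.003]
contact_force: [-9.5, 0.2, 6.9]
gripper_width: 0.1
```

```bash
python3 st.py
```

```text
clk 13.975 perp -109.65 along -139.55 z 24.8 f perp/along/z -9.51 0.89 6.94
```

Run:
```python
from bench import *; from h import *
im=get_image("side")[:,:,::-1]; o=cv2.imread("pics/side7.png")
cv2.imwrite("pics/cmp3.png",cv2.resize(np.hstack([o[150:190,210:260],im[150:190,210:260]]),None,fx=8,fy=8,interpolation=cv2.INTER_CUBIC))
im=get_image("scene")[:,:,::-1]; o=cv2.imread("pics/scene7.png")
cv2.imwrite("pics/cmp4.png",cv2.resize(np.hstack([o[215:275,180:240],im[215:275,180:240]]),None,fx=6.5,fy=6.5,interpolation=cv2.INTER_CUBIC))
exec(open('st.py').read())
```

```text
clk 14.075 perp -109.67 along -139.57 z 24.8 f perp/along/z -9.13 0.79 6.86
```

View pics/cmp3.png

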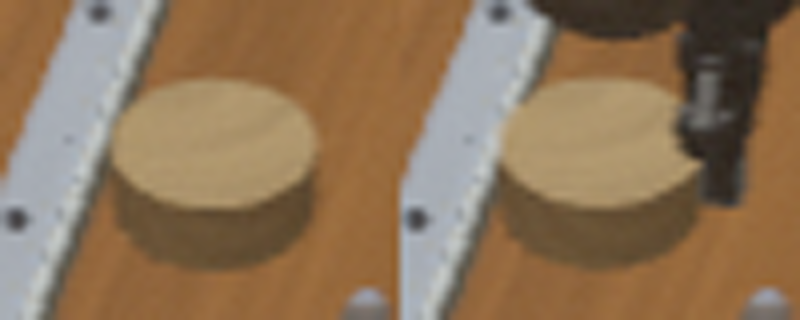

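View pics/cmp4.png

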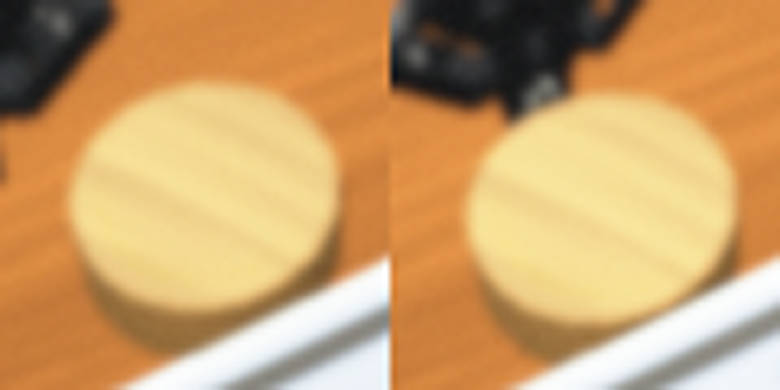

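>>> drive_tool(increments=[[-1,[0.03,0,0],0],[-1,[0.03,0,0],0],[-1,[0,0,-0.125],0],[-1,[0,0,-0.125],0],[-1,[0,-0.132,0],0],[-1,[0,-0.132,0],0],[-1,[-0.1,0,0],0.05],[-1,[-0.1,0,0],0.05],[-1,[0,0,0],0],[-1,[0,0,0],0],[-1,[0,0,0],0]])

```text
clock: 15.45
position: [612.9, -225.6, 100.2]
ee_rot: [0.066, 0.998, 0.0, -0.0]
contact_force: [0.6, -0.4, 0.6]
gripper_width: 0.3
```

```bash
cat > meas.py <<'E'
from bench import *
import sys
from h import *
exec(open('st.py').read())
c=calibration("wrist"); im=get_image("wrist")[:,:,::-1].copy(); cv2.imwrite(sys.argv[1],im)
x0=int(sys.argv[2])
h=cv2.cvtColor(im,cv2.COLOR_BGR2HSV)
m=((h[:,:,0]>14)&(h[:,:,1]<115)&(h[:,:,2]>165)&(h[:,:,1]>50)).astype(np.uint8); m[:,:x0]=0
m=cv2.morphologyEx(m,cv2.MORPH_OPEN,np.ones((5,5)))
cs,_=cv2.findContours(m,0,1); q=max(cs,key=cv2.contourArea); print(cv2.boundingRect(q))
P=np.array([ray(c,p,40)[:2] for p in cv2.convexHull(q)[:,0]],np.float32)
(x,y),r=cv2.minEnclosingCircle(P); a=.0683
pa=lambda x,y:np.round([(x-663.2)*np.cos(a)+y*np.sin(a),-(x-663.2)*np.sin(a)+y*np.cos(a)],1)
print("block",pa(x,y),"r",r)
for u in (440,470,500):
    g=im[100:330,u,0].astype(int); i=np.where((g[:-1]<165)&(g[1:]>=165))[0]
    print("fence",[pa(*ray(c,(u,100+k+(165-g[k])/(g[k+1]-g[k])),30)[:2]) for k in i[:2]])
E
python3 meas.py pics/wrist8.png 285
```

```text
clk 15.45 perp -65.61 along -221.66 z 100.2 f perp/along/z 0.53 -0.4 0.63
(300, 142, 133, 124)
block [ -49.7 -139.5] r 49.760440826416016
fence [array([ -0.4, -78.8])]
fence [array([ -0.2, -54.6])]
fence [array([ -0.4, -30.6])]
```

View pics/wrist8.png

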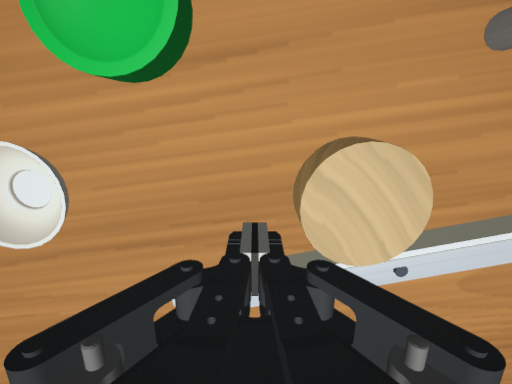

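>>> drive_tool(increments=[[-1,[0,0,0.125],0],[-1,[0,0,0.125],0],[-1,[0.003,0.015,0],0],[-1,[0.003,0.015,0],0],[-1,[0.002,0.01,0],0],[-1,[0.002,0.01,0],0],[-1,[0.002,0.01,0],0],[-1,[0.002,0.01,0],0],[-1,[0,0,0],0]])

```text
clock: 16.62
position: [612.1, -204.5, 25.3]
ee_rot: [0.066, 0.998, -0.0, 0.0]
contact_force: [-0.8, -0.6, 0.6]
gripper_width: -0.1
```

```bash
python3 st.py
```

```text
clk 16.625 perp -64.9 along -200.51 z 25.3 f perp/along/z -0.85 -0.56 0.65
```

>>> drive_tool(increments=[[-1,[0.002,0.01,0],0],[-1,[0.002,0.01,0],0],[-1,[0.002,0.01,0],0],[-1,[0.002,0.01,0],0],[-1,[0.002,0.01,0],0],[-1,[0.002,0.01,0],0],[-1,[0.002,0.01,0],0]])

```text
clock: 17.5
position: [610.6, -183.1, 25.2]
ee_rot: [0.067, 0.998, -0.0, -0.0]
contact_force: [-1.0, -4.7, 2.5]
gripper_width: -0.0
```

```bash
python3 st.py
```

```text
clk 17.5 perp -65.0 along -179.13 z 25.2 f perp/along/z -1.31 -4.61 2.54
```

>>> drive_tool(increments=[[-1,[0.0024,0.0118,0],0],[-1,[0.0024,0.0118,0],0],[-1,[0.0024,0.0118,0],0],[-1,[0.0024,0.0118,0],0],[-1,[0.0024,0.0118,0],0],[-1,[0.0024,0.0118,0],0],[-1,[0.0024,0.0118,0],0],[-1,[0.0024,0.0118,0],0],[-1,[0.0024,0.0118,0],0],[-1,[0.0024,0.0118,0],0],[-1,[0.0024,0.0118,0],0],[-1,[0.0024,0.0118,0],0],[-1,[0.0024,0.0118,0],0],[-1,[0.0024,0.0118,0],0],[-1,[0,0,0],0]])

```text
clock: 19.38
position: [607.0, -132.3, 25.2]
ee_rot: [0.066, 0.998, 0.0, -0.0]
contact_force: [-2.0, -3.1, 2.5]
gripper_width: -0.2
```

```bash
python3 meas.py pics/wrist9.png 285
```

```text
clk 19.375 perp -65.07 along -128.16 z 25.2 f perp/along/z -2.22 -2.91 2.49
(285, 168, 204, 152)
block [-49.9 -66.6] r 49.719783782958984
fence []
fence [array([ -0.7, -17.4])]
fence [array([-0.7, -0.9]), array([ 5.9, -0.6])]
```

View pics/wrist9.png

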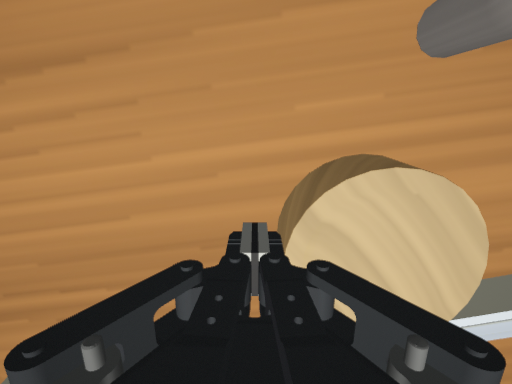

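>>> drive_tool(increments=[[-1,[0.003,0.0147,0],0],[-1,[0.003,0.0147,0],0],[-1,[0.003,0.0147,0],0],[-1,[0.003,0.0147,0],0],[-1,[0.003,0.0147,0],0],[-1,[0.003,0.0147,0],0],[-1,[0.003,0.0147,0],0],[-1,[0.003,0.0147,0],0],[-1,[0.003,0.0147,0],0],[-1,[0.003,0.0147,0],0],[-1,[0.003,0.0147,0],0],[-1,[0.003,0.0147,0],0],[-1,[0.003,0.0147,0],0],[-1,[0.003,0.0147,0],0],[-1,[0.003,0.0147,0],0],[-1,[0.003,0.0147,0],0],[-1,[0.003,0.0147,0],0],[-1,[0.003,0.0147,0],0],[-1,[0.003,0.0147,0],0],[-1,[0,0,0],0]])

```text
clock: 21.92
position: [601.0, -47.2, 25.0]
ee_rot: [0.067, 0.998, -0.0, -0.001]
contact_force: [-2.1, -4.4, 3.3]
gripper_width: 0.0
```

```bash
python3 meas.py pics/wrist10.png 285
```

```text
clk 21.925 perp -65.31 along -42.82 z 25.0 f perp/along/z -2.44 -4.21 3.29
(286, 168, 203, 152)
block [-50.   18.7] r 49.70801544189453
fence []
fence [array([-0.7, 67.8])]
fence [array([-101.2,   79.9]), array([-92. ,  80.3])]
```

View pics/wrist10.png

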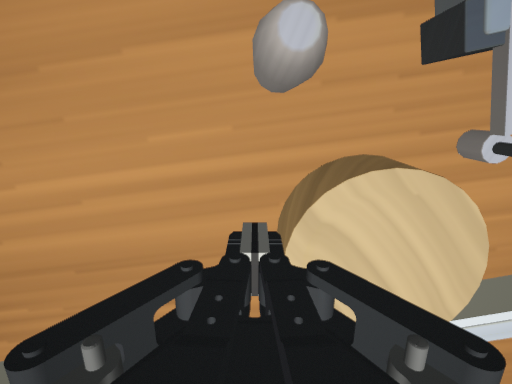

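>>> drive_tool(increments=[[-1,[0.002,0.01,0],0],[-1,[0.002,0.01,0],0],[-1,[0.002,0.01,0],0],[-1,[0.002,0.01,0],0],[-1,[0.002,0.01,0],0],[-1,[0.002,0.01,0],0],[-1,[0.002,0.01,0],0],[-1,[0.002,0.01,0],0]])

```text
clock: 22.98
position: [599.5, -23.3, 24.9]
ee_rot: [0.067, 0.998, -0.0, -0.001]
contact_force: [-1.8, -5.4, 3.9]
gripper_width: -0.1
```

```bash
python3 st.py
```

```text
clk 22.975 perp -65.16 along -18.86 z 24.9 f perp/along/z -2.21 -5.26 3.91
```

>>> drive_tool(increments=[[-1,[0.0014,0.0069,0],0],[-1,[0.0014,0.0069,0],0],[-1,[0.0014,0.0069,0],0],[-1,[0.0014,0.0069,0],0],[-1,[0.0014,0.0069,0],0]])

```text
clock: 23.6
position: [597.7, -14.2, 24.9]
ee_rot: [0.067, 0.998, -0.001, -0.002]
contact_force: [-2.7, -11.6, 5.1]
gripper_width: -0.0
```

```bash
python3 st.py
```

```text
clk 23.6 perp -66.3 along -9.72 z 24.9 f perp/along/z -3.44 -11.38 5.11
```

>>> drive_tool(increments=[[-1,[0.0008,0.005,0],0],[-1,[0.0008,0.005,0],0]])

```text
clock: 23.85
position: [597.0, -11.7, 24.9]
ee_rot: [0.067, 0.998, -0.002, -0.003]
contact_force: [-4.7, -12.7, 6.1]
gripper_width: -0.1
```

```bash
python3 st.py
```

```text
clk 23.85 perp -66.84 along -7.17 z 24.9 f perp/along/z -5.53 -12.36 6.06
```

>>> drive_tool(increments=[[-1,[0.0006,0.003,0],0],[-1,[0,0,0],0]])

```text
clock: 24.1
position: [596.7, -10.9, 24.9]
ee_rot: [0.067, 0.998, -0.002, -0.003]
contact_force: [-4.4, -12.8, 4.8]
gripper_width: -0.2
```

```bash
python3 meas.py pics/wrist11.png 285
python3 - <<'E'
from bench import *; import cv2
im=get_image("scene"); cv2.imwrite("pics/scene11.png",cv2.resize(im[150:250,190:350,::-1],None,fx=4.5,fy=4.5,interpolation=cv2.INTER_CUBIC))
E
```

```text
clk 24.1 perp -67.06 along -6.3 z 24.9 f perp/along/z -5.26 -12.46 4.79
(286, 174, 202, 148)
block [-49.2  54.4] r 49.77284240722656
fence []
fence [array([1.000e-01, 1.038e+02])]
fence [array([1.000e-01, 1.202e+02])]
```

View pics/wrist11.png

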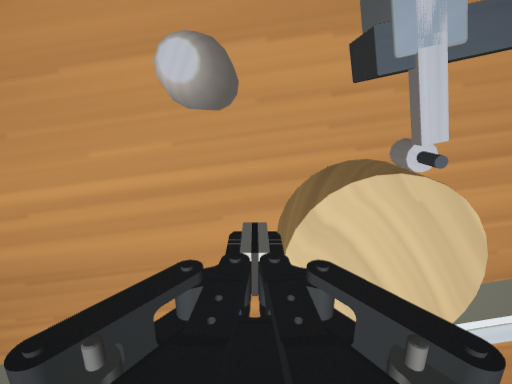

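View pics/scene11.png

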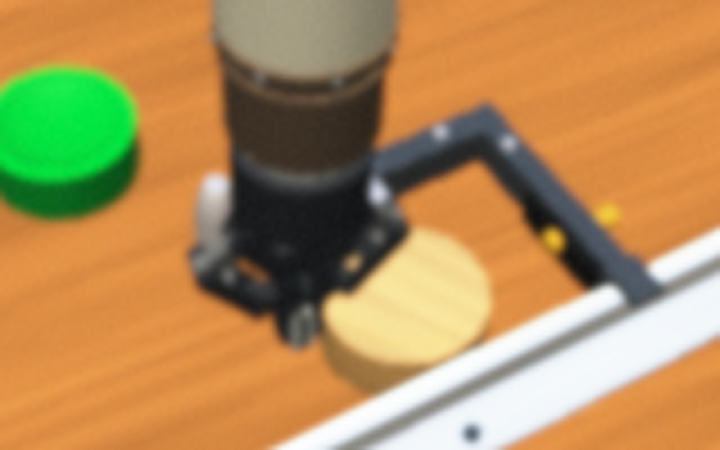

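>>> drive_tool(increments=[[-1,[0.0007,0.0035,0],0],[-1,[0.0007,0.0035,0],0],[-1,[0,0,0],0]])

```text
clock: 24.58
position: [596.3, -9.0, 24.9]
ee_rot: [0.067, 0.998, -0.002, -0.003]
contact_force: [-4.1, -12.7, 5.5]
gripper_width: -0.1
```

```bash
python3 st.py
```

```text
clk 24.575 perp -67.37 along -4.37 z 24.9 f perp/along/z -4.99 -12.36 5.49
```

Force is steady around 14 N total; continuing.

>>> drive_tool(increments=[[-1,[0.0006,0.0045,0],0],[-1,[0.0006,0.0045,0],0],[-1,[0.0006,0.0045,0],0],[-1,[0,0,0],0]])

```text
clock: 25.08
position: [595.5, -5.4, 24.9]
ee_rot: [0.067, 0.998, -0.002, -0.004]
contact_force: [-5.1, -14.8, 7.9]
gripper_width: -0.3
```

```bash
python3 st.py
```

```text
clk 25.075 perp -67.87 along -0.77 z 24.9 f perp/along/z -6.1 -14.41 7.87
```

>>> drive_tool(increments=[[-1,[0.002,0,-0.004],0],[-1,[0.002,0,-0.004],0],[-1,[0,0,0],0]])

```text
clock: 25.45
position: [594.2, -3.8, 25.7]
ee_rot: [0.068, 0.998, -0.001, -0.004]
contact_force: [-3.9, -8.2, -0.1]
gripper_width: -0.3
```

```bash
python3 meas.py pics/wrist12.png 285
```

```text
clk 25.45 perp -69.1 along 0.89 z 25.7 f perp/along/z -4.48 -7.94 -0.15
(287, 178, 198, 144)
block [-49.   61.3] r 49.73208999633789
fence []
fence [array([  0. , 111.5])]
fence [array([ -0. , 128.1]), array([  5.4, 128.2])]
```

>>> drive_tool(increments=[[-1,[0,0.004,0],0],[-1,[0,0.004,0],0],[-1,[0,0.004,0],0],[-1,[0,0,0],0]])

```text
clock: 26.0
position: [593.6, -0.2, 25.4]
ee_rot: [0.068, 0.998, -0.002, -0.005]
contact_force: [-6.5, -8.1, 0.6]
gripper_width: -0.4
```

```bash
python3 st.py
```

```text
clk 26.0 perp -69.49 along 4.52 z 25.4 f perp/along/z -6.99 -7.63 0.58
```

>>> drive_tool(increments=[[-1,[0.0008,0.004,0],0],[-1,[0.0008,0.004,0],0],[-1,[0.0008,0.004,0],0],[-1,[0.0008,0.004,0],0],[-1,[0,0,0],0]])

```text
clock: 26.62
position: [591.9, 4.2, 25.2]
ee_rot: [0.068, 0.998, -0.002, -0.007]
contact_force: [-7.9, -8.8, 3.1]
gripper_width: 0.4
```

```bash
python3 st.py
```

```text
clk 26.625 perp -70.87 along 9.05 z 25.2 f perp/along/z -8.43 -8.2 3.13
```

```bash
python3 meas.py pics/wrist13.png 285
```

```text
clk 26.625 perp -70.87 along 9.05 z 25.2 f perp/along/z -8.43 -8.2 3.13
(287, 183, 198, 141)
block [-48.7  68.7] r 49.739280700683594
fence []
fence [array([  0.5, 118.9])]
fence [array([  0.6, 135.4])]
```

View pics/wrist13.png

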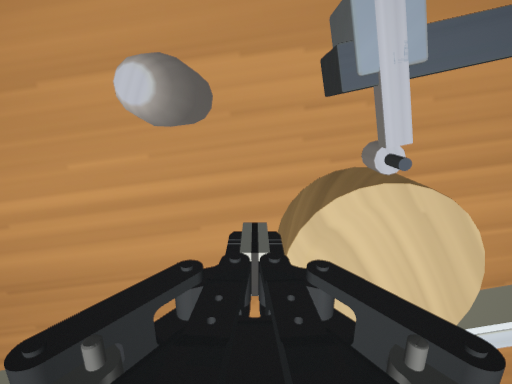

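>>> drive_tool(increments=[[-1,[0,-0.025,0],0],[-1,[0,-0.025,0],0],[-1,[0,0,0],-0.035],[-1,[0,0,0],-0.035],[-1,[0,0,0],0],[-1,[0,0,0],0]])

```text
clock: 27.42
position: [596.6, -8.2, 27.6]
ee_rot: [-0.003, 1.0, 0.0, 0.001]
contact_force: [1.1, -1.3, 0.0]
gripper_width: 0.1
```

```bash
python3 meas.py pics/wrist14.png 285
```

```text
clk 27.425 perp -66.98 along -3.59 z 27.6 f perp/along/z 1.01 -1.38 0.01
(288, 190, 190, 132)
block [-50.6  58.8] r 49.69821548461914
fence []
fence []
fence []
```

>>> drive_tool(increments=[[-1,[-0.02,-0.01,0],0],[-1,[-0.022,0,0],0],[-1,[0,0,0],0],[-1,[0,0,0],0]])

```text
clock: 27.98
position: [606.7, -12.9, 26.8]
ee_rot: [-0.003, 1.0, -0.001, -0.003]
contact_force: [-2.6, -4.9, 0.4]
gripper_width: 0.1
```

```bash
python3 st.py
```

```text
clk 27.975 perp -57.28 along -9.03 z 26.8 f perp/along/z -2.95 -4.67 0.4
```

>>> drive_tool(increments=[[-1,[0,0.005,0],0],[-1,[0,0.005,0],0],[-1,[0,0.005,0],0],[-1,[0,0,0],0]])

```text
clock: 28.48
position: [604.8, -9.4, 26.7]
ee_rot: [-0.003, 1.0, -0.002, -0.005]
contact_force: [-5.5, -8.1, 4.4]
gripper_width: 0.0
```

```bash
python3 meas.py pics/wrist15.png 285
```

```text
clk 28.475 perp -58.94 along -5.41 z 26.7 f perp/along/z -6.04 -7.73 4.36
(286, 175, 198, 146)
block [-48.8  57.4] r 49.75246810913086
fence [array([-105.8,   85.8])]
fence []
fence []
```

>>> drive_tool(increments=[[-1,[0.005,0.003,-0.004],0],[-1,[0.003,0.004,-0.002],0],[-1,[0,0.004,0],0],[-1,[0,0,0],0]])

```text
clock: 29.02
position: [603.3, -5.9, 28.2]
ee_rot: [-0.003, 1.0, -0.001, -0.004]
contact_force: [-2.8, -8.9, 0.4]
gripper_width: 0.1
```

```bash
python3 st.py
```

```text
clk 29.025 perp -60.14 along -1.85 z 28.2 f perp/along/z -3.39 -8.65 0.39
```

Good: 9.3 N total. Continue straight along.

>>> drive_tool(increments=[[-1,[0.0003,0.004,-0.0005],0],[-1,[0.0003,0.004,-0.0005],0],[-1,[0.0003,0.004,-0.0005],0],[-1,[0.0003,0.004,-0.0005],0],[-1,[0,0,0],0]])

```text
clock: 29.65
position: [602.8, -1.2, 28.7]
ee_rot: [-0.003, 1.0, -0.001, -0.004]
contact_force: [-2.4, -9.0, -1.0]
gripper_width: 0.5
```

```bash
python3 st.py
```

```text
clk 29.65 perp -60.36 along 2.96 z 28.7 f perp/along/z -3.02 -8.78 -1.05
```

>>> drive_tool(increments=[[-1,[0.0003,0.004,0],0],[-1,[0.0003,0.004,0],0],[-1,[0.0003,0.004,0],0],[-1,[0.0003,0.004,0],0],[-1,[0.0003,0.004,0],0],[-1,[0,0,0],0]])

```text
clock: 30.4
position: [602.2, 5.0, 28.6]
ee_rot: [-0.003, 1.0, -0.001, -0.004]
contact_force: [-3.2, -7.5, 0.2]
gripper_width: 0.3
```

```bash
python3 meas.py pics/wrist16.png 285
```

```text
clk 30.4 perp -60.5 along 9.17 z 28.6 f perp/along/z -3.69 -7.27 0.24
(286, 177, 195, 143)
block [-48.9  72.1] r 49.563785552978516
fence []
fence []
fence [array([1.000e-01, 1.491e+02])]
```

View pics/wrist16.png

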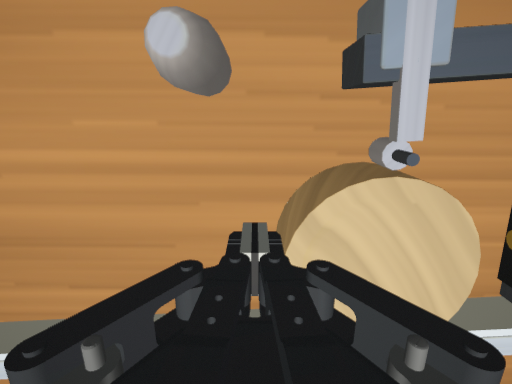

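Block at 72 along, still on the fence; the roller is nearly at the widest part. Continue.

>>> drive_tool(increments=[[-1,[0.0003,0.004,0],0],[-1,[0.0003,0.004,0],0],[-1,[0.0003,0.004,0],0],[-1,[0.0003,0.004,0],0],[-1,[0.0003,0.004,0],0],[-1,[0,0,0],0]])

```text
clock: 31.2
position: [601.7, 11.2, 28.5]
ee_rot: [-0.003, 1.0, -0.001, -0.004]
contact_force: [-4.9, -6.0, 0.8]
gripper_width: -0.2
```

```bash
python3 st.py
```

```text
clk 31.2 perp -60.63 along 15.39 z 28.5 f perp/along/z -5.31 -5.67 0.75
```

>>> drive_tool(increments=[[-1,[0.0006,0.004,0],0],[-1,[0.0006,0.004,0],0],[-1,[0.0006,0.004,0],0],[-1,[0.0006,0.004,0],0],[-1,[0.0006,0.004,0],0],[-1,[0.0006,0.004,0],0],[-1,[0,0,0],0]])

```text
clock: 32.08
position: [600.7, 18.7, 28.5]
ee_rot: [-0.003, 1.0, -0.001, -0.004]
contact_force: [-3.5, -5.9, -0.8]
gripper_width: 0.3
```

```bash
python3 meas.py pics/wrist17.png 285
```

```text
clk 32.075 perp -61.05 along 22.91 z 28.5 f perp/along/z -3.87 -5.62 -0.75
(286, 178, 194, 142)
block [-49.   85.8] r 49.495296478271484
fence []
fence []
fence []
```

View pics/wrist17.png

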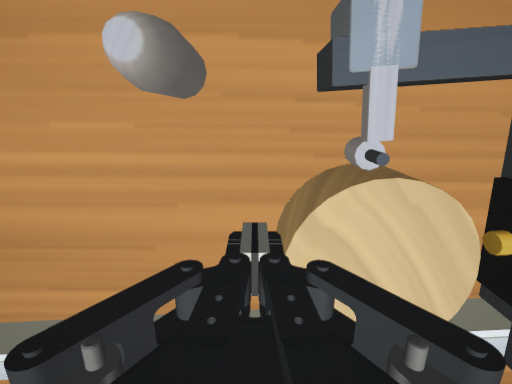

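>>> drive_tool(increments=[[-1,[0.0003,0.004,0],0],[-1,[0.0003,0.004,0],0],[-1,[0.0003,0.004,0],0],[-1,[0.0003,0.004,0],0],[-1,[0.0003,0.004,0],0],[-1,[0.0003,0.004,0],0],[-1,[0.0003,0.004,0],0],[-1,[0.0003,0.004,0],0],[-1,[0,0,0],0]])

```text
clock: 33.25
position: [600.0, 28.6, 28.5]
ee_rot: [-0.003, 1.0, -0.001, -0.004]
contact_force: [-2.6, -4.8, -0.7]
gripper_width: -0.1
```

```bash
python3 st.py
```

```text
clk 33.25 perp -61.06 along 32.86 z 28.5 f perp/along/z -2.95 -4.6 -0.65
```

>>> drive_tool(increments=[[-1,[0.0003,0.004,0],0],[-1,[0.0003,0.004,0],0],[-1,[0.0003,0.004,0],0],[-1,[0.0003,0.004,0],0],[-1,[0.0003,0.004,0],0],[-1,[0.0003,0.004,0],0],[-1,[0,0,0],0]])

```text
clock: 34.12
position: [602.1, 37.1, 29.4]
ee_rot: [-0.003, 1.0, 0.0, -0.0]
contact_force: [0.5, 0.0, 0.5]
gripper_width: 0.2
```

```bash
python3 meas.py pics/wrist18.png 285
```

```text
clk 34.125 perp -58.45 along 41.22 z 29.4 f perp/along/z 0.49 0.0 0.52
(289, 171, 195, 147)
block [-49.5 106.3] r 49.545021057128906
fence []
fence [array([ -0.4, 164.7])]
fence []
```

View pics/wrist18.png

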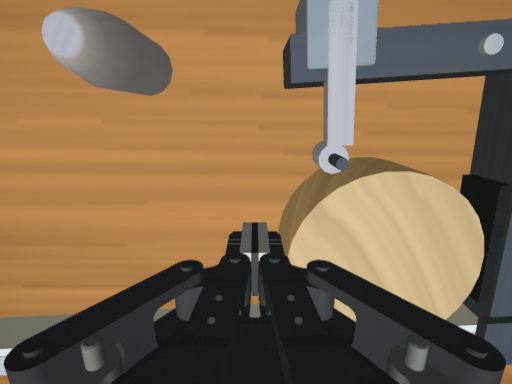

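>>> drive_tool(increments=[[-1,[0.0003,0.004,0],0],[-1,[0.0003,0.004,0],0],[-1,[0.0003,0.004,0],0],[-1,[0.0003,0.004,0],0],[-1,[0,0,0],0]])

```text
clock: 34.8
position: [601.9, 42.3, 29.9]
ee_rot: [-0.004, 1.0, 0.0, 0.0]
contact_force: [0.7, 0.8, 0.3]
gripper_width: 0.2
```

```bash
python3 st.py
```

```text
clk 34.8 perp -58.26 along 46.34 z 29.9 f perp/along/z 0.74 0.75 0.34
```

>>> drive_tool(increments=[[-1,[0.0003,0.004,0],0],[-1,[0.0003,0.004,0],0],[-1,[0.0003,0.004,0],0],[-1,[0,0,0],0]])

```text
clock: 35.3
position: [601.6, 45.8, 29.8]
ee_rot: [-0.003, 1.0, -0.0, -0.0]
contact_force: [0.2, 0.4, -0.2]
gripper_width: 0.1
```

```bash
python3 meas.py pics/wrist19.png 285
```

```text
clk 35.3 perp -58.38 along 49.87 z 29.8 f perp/along/z 0.27 0.42 -0.2
(288, 171, 195, 147)
block [-49.7 114.9] r 49.556373596191406
fence []
fence []
fence []
```

View pics/wrist19.png

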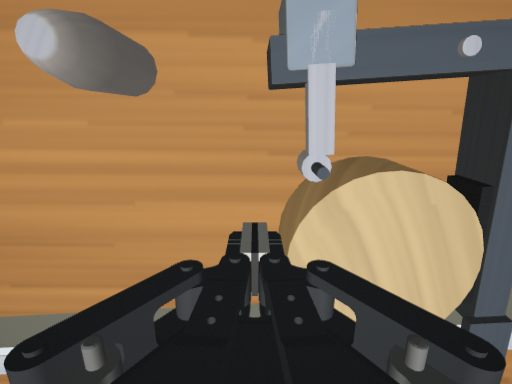

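>>> drive_tool(increments=[[-1,[0.0002,0.003,0],0],[-1,[0.0002,0.003,0],0],[-1,[0,0,0],0]])

```text
clock: 35.72
position: [601.4, 47.5, 29.9]
ee_rot: [-0.003, 1.0, 0.0, -0.0]
contact_force: [0.2, 0.1, 0.2]
gripper_width: 0.0
```

```bash
python3 st.py
```

```text
clk 35.725 perp -58.39 along 51.64 z 29.9 f perp/along/z 0.21 0.04 0.19
```

>>> drive_tool(increments=[[-1,[0.0002,0.003,0],0],[-1,[0.0002,0.003,0],0],[-1,[0,0,0],0]])

```text
clock: 36.1
position: [601.2, 49.3, 29.8]
ee_rot: [-0.003, 1.0, -0.0, -0.0]
contact_force: [0.2, -0.8, 0.3]
gripper_width: -0.1
```

```bash
python3 meas.py pics/wrist20.png 285
```

```text
clk 36.1 perp -58.5 along 53.4 z 29.8 f perp/along/z 0.18 -0.84 0.3
(285, 171, 195, 146)
block [-49.8 116.7] r 49.52323913574219
fence []
fence []
fence []
```

>>> drive_tool(increments=[[-1,[0.0002,0.003,0],0],[-1,[0.0002,0.003,0],0],[-1,[0,0,0],0]])

```text
clock: 36.52
position: [600.9, 50.6, 29.8]
ee_rot: [-0.003, 1.0, -0.0, -0.0]
contact_force: [-1.4, -3.9, 0.7]
gripper_width: 0.1
```

```bash
python3 st.py
```

```text
clk 36.525 perp -58.71 along 54.74 z 29.8 f perp/along/z -1.69 -3.78 0.68
```

>>> drive_tool(increments=[[-1,[0.0002,0.003,0],0],[-1,[0.0002,0.003,0],0],[-1,[0,0,0],0]])

```text
clock: 36.9
position: [600.6, 51.2, 29.8]
ee_rot: [-0.003, 1.0, -0.001, -0.001]
contact_force: [0.2, -9.2, 0.9]
gripper_width: -0.2
```

```bash
python3 st.py
```

```text
clk 36.9 perp -58.93 along 55.38 z 29.8 f perp/along/z -0.44 -9.18 0.88
```

>>> drive_tool(increments=[[-1,[0,0.003,0],0],[-1,[0,0,0],0]])

```text
clock: 37.15
position: [600.5, 51.5, 29.9]
ee_rot: [-0.003, 1.0, -0.001, -0.001]
contact_force: [0.5, -10.5, 0.1]
gripper_width: 0.4
```

```bash
python3 meas.py pics/wrist21.png 285;python3 - <<'E'
from bench import *; import cv2
im=get_image("scene"); cv2.imwrite("pics/scene21.png",cv2.resize(im[140:250,190:350,::-1],None,fx=5,fy=5,interpolation=cv2.INTER_CUBIC))
E
```

```text
clk 37.15 perp -59.05 along 55.62 z 29.9 f perp/along/z -0.26 -10.53 0.09
(285, 172, 195, 145)
block [-49.8 118.5] r 49.57909393310547
fence []
fence []
fence []
```

View pics/scene21.png

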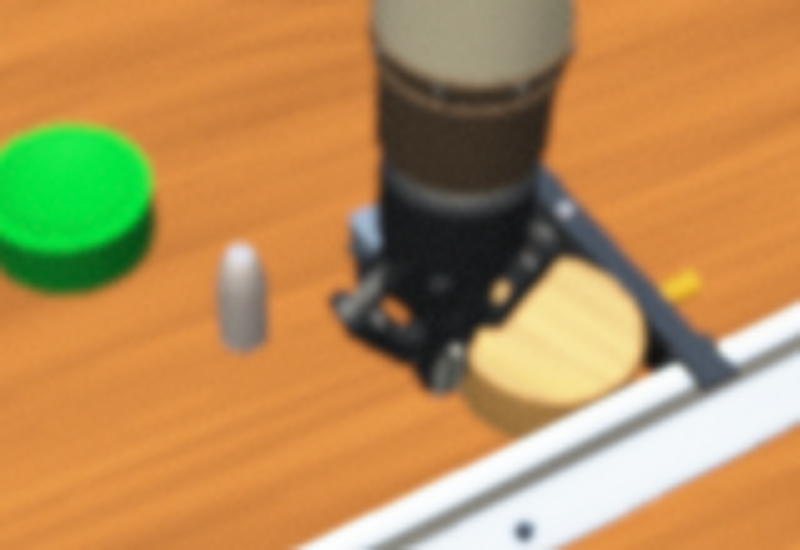

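>>> drive_tool(increments=[[-1,[0,-0.01,0],0],[-1,[0,-0.03,0],0],[-1,[0,-0.06,0],0],[-1,[0,0,-0.15],0],[-1,[0,0,-0.15],0],[-1,[0,0,-0.15],0],[-1,[-0.1,0,-0.15],0],[-1,[-0.1,0,0],0],[-1,[0,0,0],0],[-1,[0,0,0],0],[-1,[0,0,0],0]])

```text
clock: 38.62
position: [660.4, 23.9, 209.5]
ee_rot: [-0.003, 1.0, -0.0, -0.001]
contact_force: [0.2, 0.2, 0.6]
gripper_width: 0.2
```

```bash
python3 meas.py pics/wrist22.png 150;python3 - <<'E'
from bench import *; import cv2
im=get_image("scene"); cv2.imwrite("pics/scene22.png",cv2.resize(im[140:250,190:350,::-1],None,fx=5,fy=5,interpolation=cv2.INTER_CUBIC))
E
```

```text
clk 38.625 perp -1.14 along 24.06 z 209.5 f perp/along/z 0.18 0.2 0.62
(293, 79, 91, 93)
block [-49.1 117.9] r 49.70568084716797
fence [array([  0.3, 240.7])]
fence [array([  0.4, 275.3])]
fence []
```

View pics/wrist22.png

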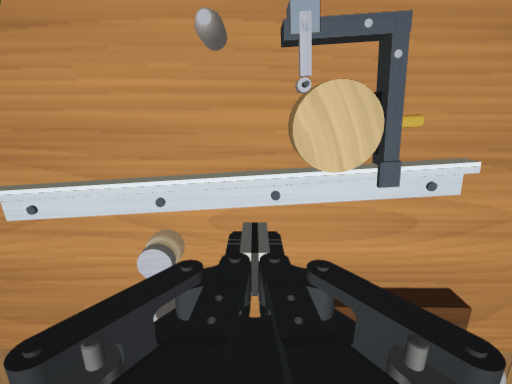

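View pics/scene22.png

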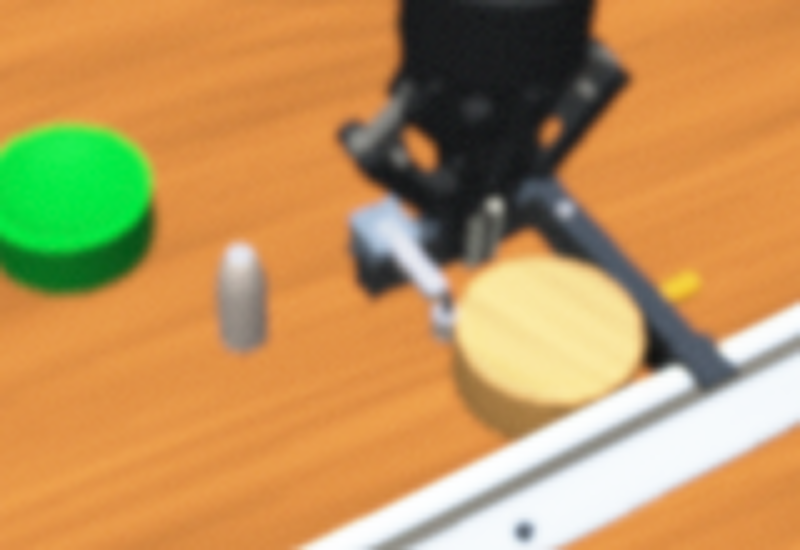

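```bash
python3 -c "
from bench import *
print(job_done(), read_state()['clock'])"
```

```text
the job is handed in; nothing more can be done
the job is handed in; nothing more can be done
```

The doming block is loaded in the dock, with the catch behind it and the tool clear of it. I handed the job in at about 39 s of the 72 s allowed; no verdict was reported.

**How it went:**
- **Against the fence:** the first push, with the fingers partly open, left the block about 6 mm short of the fence. The wrist picture showed the gap, so I pushed again with the fingers shut until the block touched.
- **Past the catch:** while pushing along the fence, the force on the wrist reached about 17.5 N because the tool was also pressing down. I raised the tool a little. The tool then began slipping sideways, so I backed off, straightened it and pushed again. The block rolled back about 10 mm while I did this. The second pass went through at about 10 N or less.
- **Home:** I pressed the block to the end stop at about 10.5 N, where the force climbed with almost no movement, then let go.

**Last checks after letting go:**
- **Position:** the block centre is 49 mm from the fence face, which counts as touching within the 2 mm calibration. It settled only 0.6 mm back from where it was when pressed home.
- **Catch:** the roller has sprung back behind the block's widest part in both pictures. I did not measure its exact travel.
- **Plunger:** its tail stands about 7.7 mm further out behind the stop than at the start. This is a rough estimate from pixels.
- **Other things on the bench:** the punch looks untouched, and I saw nothing else disturbed, but I did not measure where each item ended up.

The forces are readings from the wrist taken at the end of each move, so a brief higher peak in between could have gone unseen.

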